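Trip the supply, seat the lapping plate, switch back on

TASK

The lapping plate is not down on its drive studs. First cut the supply at the tilted console: press the blue test button until the red lever drops, and let the button out. With the lever down, turn the plate by its wooden handle until it drops fully home over the hidden studs, let go, then lift the red lever until it latches and stays up, leaving the bin, pot, bowl and glass blank where they are.

Things in the scene. Friction and masses are not known exactly. Their poses are not given: they have to be found in the camera images.
- console: grey test console, 170 x 210 x 55 mm box tilted on a bracket, fixed. Origin on the table under the panel's centre, which is 108 mm up. Front faces the body's -x; the sloping panel's outward normal leans 40 degrees from vertical towards -x. Lever on the body's +y half, button on its -y half, 100 mm apart across the panel
- visor_top (a point): middle of the outer edge of the clear visor on the console: a plate 80 mm wide, 6 mm thick, that stands 60 mm out of the panel, 52 mm up-slope of the button's centre. It overhangs the button and bars a vertical approach: come along the panel's normal
- button_face (a point): centre of the face of the round blue test button (42 mm across, stands 16 mm out of the panel). Axes: x up-slope along the panel, y across the panel towards the lever, z out of the panel (push along -z)
- button (a joint): travel of the test button, m: 0 out, 0.011 fully in. Spring 400 N/m with about 3 N preload; at 0.005 to 0.008 (5 to 6 N) it frees the lever; springs out when let go. It dips by itself as the lever passes the catch on the way up
- lever_hinge (a point): hinge of the red lever, in the panel's surface; hinge axis is the console's y. Site axes are those of the console body. The lever is a flat bar 30 mm wide (along the axis) and 12 mm thick, its free end 89 mm from here
- lever_tip (a point): middle of the free end of the red lever. The point turns with the lever; at joint value 0 its axes are the panel's (x up-slope, z out of the panel)
- lever (a joint): lever angle, rad: 0 = up, leaning 25 degrees up-slope from the panel's normal; 1.22 = dropped, 45 degrees down-slope from the normal. A spring pulls it down with 0.2 to 0.3 N m, so it falls back if let go too soon. It clicks in only when pushed slightly past up, to about -0.05 (stop at -0.16); latched, it rests at about 0.05
- plate_grip (a point): centre of the wooden handle on the lapping plate: a bar 70 mm along the point's x, 22 mm along y, 36 mm high (z up). 93 mm above the table at the start, 81 mm once the plate is home. Its underside is 18 mm below this point, the disc's top 30 mm below; a boss 48 mm across joins them
- plate_disc (a point): centre of the loose aluminium lapping plate, 150 mm across, 16 mm thick, about 0.75 kg with handle. It turns on a central spigot with 1 to 2 mm play and rests on four hidden fixed studs set in a square. When its blind holes come over them (every 90 degrees; within 75 degrees of turn either way) it drops 12 mm and turns no more. Around it a copper dish, 240 mm across, rim 30 mm high
- red_bin: loose red open bin 120 x 100 x 70 mm, origin centre of underside; bystander
- red_pot: loose red pot 90 mm across, 85 mm high, origin centre of underside; bystander
- glass_blank: loose glass disc 84 mm across, 20 mm thick, origin centre of underside; bystander
- red_bowl: loose red bowl 170 mm across, 80 mm high, origin centre of underside; bystander

How it is judged (in metres and radians):
On the way, in this order (a step that is already met when the one before it is completed fails the run):
1. the test button has been pressed, the lever has dropped and the button is out again, the plate not yet seated (value of joint lever above 1 rad and value of joint button below 0.002 m and height (world z) of plate_grip above 0.087 m), for 0.2 s.
2. with the lever down, the plate has dropped home on its studs (value of joint lever above 1 rad and height (world z) of plate_grip below 0.084 m and angle between plate_grip's own z axis and vertical below 0.05 rad), for 0.2 s.
3. the lever is up again (value of joint lever below 0.1 rad), for 0.2 s.
At the end, for the whole second after the job is handed in: The lever is up and latched (reads below 0.1 rad) on its own, the button is out (below 2 mm), and the plate is flat (within 0.05 rad) and home on its studs, its handle centre 78 to 84 mm above the table and within 20 mm of where it started (value of joint lever below 0.1 rad and value of joint button below 0.002 m and height (world z) of plate_grip between 0.078 and 0.084 m and distance of plate_grip from where it was at the start of the episode below 0.02 m and angle between plate_grip's own z axis and vertical below 0.05 rad); the robot touches nothing.
It fails at once if a bystander (bin, pot, blank or bowl) is moved by more than 25 mm (distance of any of red_bin, red_pot, glass_blank, red_bowl from where it was at the start of the episode above 0.025 m).
It also fails if it takes over 61 s, if anything falls off the work surface, if the arm or the gripper's body presses on something with over 40 N, if the wrist force passes 120 N, or if a joint passes its speed limit or range.

ROBOT

A 6-joint arm with a two-finger parallel gripper is mounted at the origin on the work surface. World frame = base frame: x ahead of the robot, y to its left, z up, the work surface at z = 0. Lengths are in m, angles in degrees, forces in N, time in s.
With the tool pointing down it reaches from about 0.325 to 0.775 m from the base axis. Payload 5.5 kg.
Tool frame: the origin (TCP) lies midway between the tips of the shut fingers; the grasp point (between the pads) lies 19 mm behind it; z points along the fingers, y is the line along which they close (so a half turn about z gives the same grasp; the last joint's range is limited). The gripper opens to 88 mm and grips with 3 to 60 N. Pads are 20 mm wide; open, the fingers measure 115 mm over their backs; the gripper's body (75 mm by 178 mm) begins 61 mm behind the grasp point.
Start: joints at [-68.394, 5.22, 70.514, -0, 104.267, -3.249], TCP at [0.252, -0.544, 0.223] pointing down, gripper open.
Joint ranges: [-164.24, 164.24], [-49.07, 125.15], [9.68, 141.18], [-86.29, 266.29], [3.28, 154.24], [-151.56, 151.56]. Speed limits (degrees/s): [147.25, 147.25, 172.46, 180, 180, 180].

INTERFACE

Orientations are given as [roll, pitch, yaw] about the fixed x, y, z axes, in that order (R = Rz(yaw) Ry(pitch) Rx(roll)).
In Python, from workcell import robot, camera, camera_params, recognise, masks_of gives the robot as it stands.
- The arm moves only by the tool move_arm, never from a script. Its argument "rows" is a list of rows, each a list of 2 entries, a list of its own where there are three numbers: the shift along the tool's x, y, z in mm, then the turn about the tool's z in degrees. In form: [[[dx, dy, dz], turn], ...]. A call has 1 to 8 rows; each row is the pose to reach, as a shift and turn from the pose commanded when the call began, along the tool's axes at that moment; what a row does not reach only later rows make up. A row lasts 1/8 s, in which the tool goes at most 62.5 mm and 10.7 degrees, less where a joint would pass 70% of its speed; a pose out of reach is approached as far as the arm can. A call with a gripper value outside its range is refused whole. "gripper" is the opening, from 0 (shut) to 1 (fully open), set as the call begins (left out, the last holds). The fingers move at their own pace and stop on an object; "grip_force" is the grip in N (left out, the last holds). Time passes only in rows, so rows that repeat a pose let the fingers close. It gives the time, the measured TCP pose, the force, the opening and the grip force at its end, in the units of the state.
- robot.state(): the state, without advancing time (a new reading comes with each control period).
- camera(name): name is "side" or "top"; returns (picture, depth): 400x640x3 uint8, red, green, blue; 400x640 float32, m along the optical axis (not along the pixel's ray), 0 where there is no reading.
- camera_params(name): a dict with "mtx" (3x3 intrinsics, pixels), "world_to_cam" (4x4, takes a point from world to camera coordinates). Camera axes: x right, y up, looking along -z (the intrinsics and any distortion apply to the point x, -y, -z); pixel columns grow to the right and rows downward; lengths in m; the calibration is good to about 2 mm. A picture is of the moment at which its call begins. camera_params takes no time and is no camera call.
- robot.close_job(): hands the job in; it is judged then, once.
Trained networks look in the newest picture that a camera, given by its name, has taken for a name from the list of things; names that differ only in an ending like _2 or _b are one class to them, and where a whole thing is asked for, a point or a joint stands for the part that bears it (a point fixed in the world has none). Each returns a list of dicts, best first, with "conf" (0 to 1); they miss things now and then, are a little off and sometimes report something else, mostly with a low value. They report only what shows in the picture. A call takes as long as a camera call.
- recognise(camera, thing): "box" ([centre column, centre row, width, height] in pixels, round what is visible of it).
- masks_of(camera, thing): "pixels" (400x640 bool, what is visible of it) and "box" ([centre column, centre row, width, height] in pixels, round what is visible of it).
The state is a dict: "clock": time; "joint_positions": joint angles; "qvel": joint speeds; "joint_efforts": joint torques, N m; "tcp_pos": TCP position; "ee_rot": TCP orientation; "wrist_force": force on the tool from outside, world axes, zero at the start; "moment": the same for the moment, N m; "width": opening from 0.0 (shut) to 1.0 (fully open); "grasp_force": force on a finger pad.
Only numpy, scipy, OpenCV 4.12 (cv2) and the standard library are available. Lean on these libraries where they do the work, as an engineer would, in place of code of your own. Each camera call takes 0.05 s, during which the arm holds its last target. There are 200 camera calls.

## Working session

There is one attempt and no reset: what is moved stays moved. The work goes in short steps, Python scripts to look and compute and a tool call to move; the robot and the scene stay as the last step left them, time stands still between calls to the robot, and variables do not carry over. Pictures are saved under pics/ and viewed, at most 10 in all, crops included, and the job is handed in when it is done.

Besides the shell and the picture viewer there is one more tool, called after ">>>" as a command line: name --argument value ..., lists and objects as JSON in quotes. move_arm: Moves the arm, as the interface text tells. Its arguments: {"type":"object","properties":{"rows":{"type":"array","items":{"type":"array"}},"gripper":{"type":"number"},"grip_force":{"type":"number"}},"required":["rows"]}

```bash
ls; mkdir -p pics; cat > h.py <<'E'
import numpy as np, cv2
from workcell import robot, camera, camera_params, recognise, masks_of
def cloud(n,depth):
    p=camera_params(n); K=p["mtx"]; T=np.linalg.inv(p["world_to_cam"])
    v,u=np.mgrid[0:400,0:640]; d=depth
    c=np.stack([(u-K[0,2])/K[0,0]*d,-(v-K[1,2])/K[1,1]*d,-d,np.ones_like(d)],-1)
    return (c@T.T)[...,:3]
def proj(n,P):
    p=camera_params(n);K=p["mtx"];c=p["world_to_cam"]@np.append(P,1)
    return K[0,2]+K[0,0]*c[0]/-c[2], K[1,2]+K[1,1]*-c[1]/-c[2]
def save(n,f):
    im,d=camera(n); cv2.imwrite(f,im[...,::-1]); return im,d
E
python3 - <<'E'
from h import *
print(robot.state())
for n in("side","top"):
    im,d=save(n,f"pics/{n}0.png"); P=cloud(n,d); np.save(f"{n}.npy",P)
    print(n,np.linalg.inv(camera_params(n)["world_to_cam"])[:3].round(3).tolist())
    for t in("console","button_face","lever_tip","plate_grip","plate_disc","visor_top","red_bin","red_pot","glass_blank","red_bowl"):
        for m in masks_of(n,t)[:2]:
            q=P[m["pixels"]&(d>0)]
            print(t,round(m["conf"],2),np.round(m["box"]),np.median(q,0).round(3) if len(q) else None, q.min(0).round(3) if len(q) else'',q.max(0).round(3)if len(q) else'')
E
```

```text
pics
{'clock': 0.0, 'joint_positions': array([-6.83943328e+01,  5.26066406e+00,  7.05816890e+01, -6.40587373e-04,
        1.04267346e+02, -3.25123618e+00]), 'qvel': array([-0.10823475,  0.08121633,  0.03103215, -0.03659523, -0.03864512,
       -0.05098524]), 'joint_efforts': array([-2.07888661e-03, -4.46448934e+01, -4.06450939e+01,  6.96303276e-02,
        2.92054442e-02, -1.20190025e-04]), 'tcp_pos': array([ 0.25207025, -0.54414614,  0.22153431]), 'ee_rot': array([-1.79890442e+02, -5.60136610e-03,  2.48567407e+01]), 'wrist_force': array([0.29299889, 0.53194636, 0.15837297]), 'moment': array([ 0.04416011, -0.00729325, -0.01125167]), 'grasp_force': 0.0, 'width': 1.002939978214163}
side [[-0.971, 0.154, -0.183, 0.246], [-0.239, -0.672, 0.701, 1.119], [-0.015, 0.725, 0.689, 1.227]]
console 0.69 [303. 272.  84.  82.] [0.514 0.327 0.129] [ 0.398  0.117 -0.003] [0.645 0.384 0.196]
lever_tip 0.52 [321. 248.  13.  25.] [0.46  0.262 0.155] [ 0.444  0.094 -0.002] [0.494 0.281 0.196]
plate_grip 0.86 [331. 178.  38.  26.] [ 0.521 -0.181  0.064] [ 0.451 -0.321  0.02 ] [ 0.614 -0.117  0.117]
plate
[... 1631 characters left out ...]
. 224.  57.  70.] [0.516 0.273 0.128] [ 0.403  0.179 -0.008] [0.655 0.389 0.197]
visor_top 0.69 [368. 162.  23.  22.] [ 0.748 -0.219  0.02 ] [ 0.709 -0.258 -0.002] [ 0.791 -0.178  0.028]
red_bin 0.69 [319. 158.  41.  42.] [ 0.774 -0.035  0.008] [ 0.689 -0.107 -0.006] [0.84  0.039 0.077]
red_pot 0.76 [195. 271.  41.  31.] [0.356 0.435 0.029] [ 0.309  0.349 -0.008] [0.405 0.503 0.091]
glass_blank 0.69 [368. 161.  20.  24.] [ 0.748 -0.217  0.02 ] [ 0.709 -0.263 -0.005] [ 0.802 -0.178  0.028]
glass_blank 0.38 [195. 269.  46.  30.] [0.354 0.44  0.029] [ 0.31   0.348 -0.008] [0.397 0.523 0.091]
red_bowl 0.72 [442. 244.  48.  48.] [ 0.421 -0.475  0.03 ] [ 0.337 -0.542 -0.005] [ 0.502 -0.374  0.085]
```

```bash
python3 - <<'E'
import cv2,numpy as np
t=cv2.imread("pics/top0.png");s=cv2.imread("pics/side0.png")
r=lambda a:cv2.resize(a,(400,300),interpolation=cv2.INTER_CUBIC)
cv2.imwrite("pics/m0.png",np.vstack([np.hstack([r(t[178:268,180:300]),r(t[172:262,310:430])]),np.hstack([r(s[223:328,240:380]),r(s[130:235,240:380])])]))
E
```

```text
(no output)
```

View pics/m0.png

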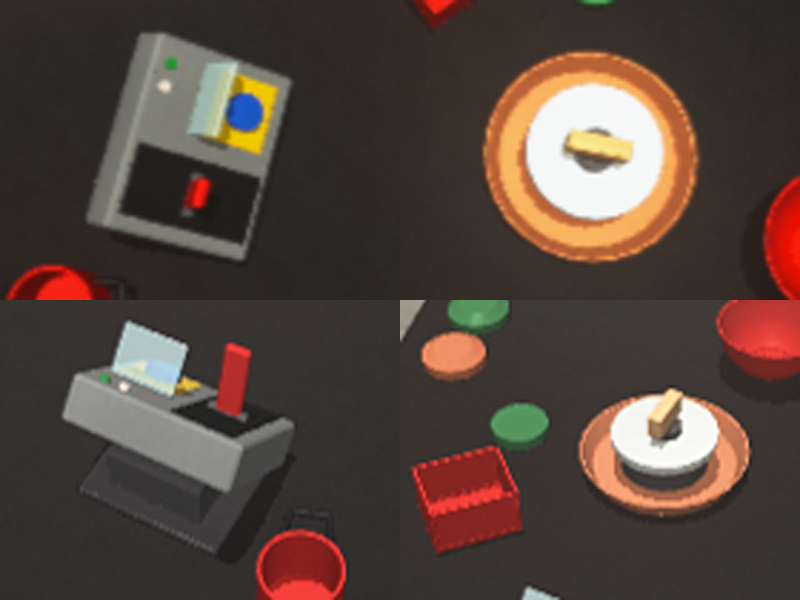

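View pics/top0.png

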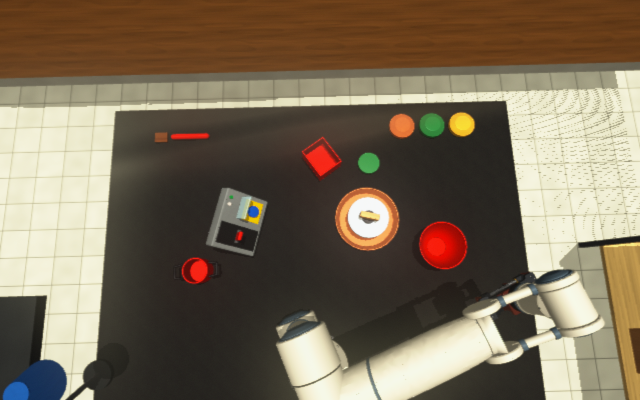

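```bash
cat > fit.py <<'E'
from h import *
def run():
  for n in("top","side"):
    im=cv2.imread(f"pics/{n}0.png")[...,::-1].astype(int);P=np.load(n+".npy")
    r,g,b=im[...,0],im[...,1],im[...,2]
    box=(P[...,0]>.38)&(P[...,0]<.66)&(P[...,1]>.14)&(P[...,1]<.40)&(P[...,2]>.03)
    Q=P[box&(P[...,2]<.165)]
    rng=np.random.default_rng(0);best=0
    for _ in range(3000):
        a=Q[rng.choice(len(Q),3,False)];v=np.cross(a[1]-a[0],a[2]-a[0])
        if np.linalg.norm(v)<1e-5: continue
        v/=np.linalg.norm(v);v*=np.sign(v[2])
        if abs(v[2]-np.cos(np.radians(40)))>.05: continue
        k=(abs((Q-a[0])@v)<.003).sum()
        if k>best:best=k;bv=v;a0=a[0]
    I=Q[abs((Q-a0)@bv)<.004];c=I.mean(0);v=np.linalg.svd(I-c)[2][2];v*=np.sign(v[2])
    psi=np.arctan2(-v[1],-v[0])
    print(n,best,"normal",v.round(3),"tilt",np.degrees(np.arccos(v[2])).round(1),"yaw",np.degrees(psi).round(1))
    # edges: rect of panel pts in panel axes
    y=np.array([-np.sin(psi),np.cos(psi),0]);x=np.cross(y,v)
    J=np.stack([(I-c)@x,(I-c)@y],1).astype(np.float32)
    rect=cv2.minAreaRect(J);print("rect",rect, "ctr",(c+rect[0][0]*x+rect[0][1]*y).round(4))
    for nm,m in(("blue",box&(b>r+60)&(b>g+50)),("red",box&(r>g+80)&(r>b+80)),("yellow",box&(r>120)&(g>100)&(b<80))):
        q=P[m];q=q[abs(q[:,1]-np.median(q[:,1]))<.06]
        L=np.stack([(q-c)@x,(q-c)@y,(q-c)@v],1)
        print(nm,len(q),q.mean(0).round(4),"panel",np.median(L,0).round(3),np.percentile(L,4,0).round(3),np.percentile(L,96,0).round(3))
    h=P[(abs(P[...,0]-.525)<.05)&(abs(P[...,1]+.19)<.05)&(P[...,2]>.098)&(P[...,2]<.12)]
    hr=cv2.minAreaRect(h[:,:2].astype(np.float32));print("handle top",len(h),h.mean(0).round(4),hr)
run()
E
python3 fit.py
```

```text
top 1539 normal [-0.16  -0.62   0.768] tilt 39.8 yaw 75.5
rect ((-0.0045212432742118835, -0.007906720042228699), (0.20782245695590973, 0.16994963586330414), 89.75504302978516) ctr [0.5163 0.261  0.1097]
blue 86 [0.5565 0.2173 0.1023] panel [-0.034 -0.058  0.015] [-0.05  -0.075  0.01 ] [-0.018 -0.041  0.019]
red 49 [0.4633 0.2522 0.1741] panel [0.025 0.041 0.076] [-0.023  0.029  0.   ] [0.03  0.055 0.085]
yellow 168 [0.5542 0.2145 0.0826] panel [-0.051 -0.048  0.002] [-0.073 -0.094 -0.002] [-0.02  -0.022  0.006]
handle top 124 [ 0.5295 -0.1974  0.1093] ((0.5296235680580139, -0.1982409656047821), (0.07018185406923294, 0.022337542846798897), 75.90755462646484)
side 687 normal [0.174 0.69  0.703] tilt 45.4 yaw -104.1
rect ((0.001508926972746849, 0.0017025992274284363), (0.2088967263698578, 0.05646728724241257), 89.38087463378906) ctr [0.5317 0.3374 0.1438]
  return _methods._mean(a, axis=axis, dtype=dtype,
  ret = ret.dtype.type(ret / rcount)
fit.py:26: RuntimeWarning: Mean of empty slice.
  print(nm,len(q),q.mean(0).round(4),"panel",np.median(L,0).round(3),np.percentile(L,4,0).round(3),np.percentile(L,96,0).round(3))
  ret = um.true_divide(
Traceback (most recent call last):
  File "fit.py", line 29, in <module>
    run()
    ~~~^^
  File "fit.py", line 26, in run
    print(nm,len(q),q.mean(0).round(4),"panel",np.median(L,0).round(3),np.percentile(L,4,0).round(3),np.percentile(L,96,0).round(3))
                                                                       ~~~~~~~~~~~~~^^^^^^^
IndexError: index -1 is out of bounds for axis 0 with size 0
```

>>> move_arm --rows '[[[38,-35,0],-10],[[76,-70,0],-20],[[114,-105,0],-30],[[152,-140,0],-40],[[190,-175,0],-50],[[228,-210,0],-60],[[266,-245,0],-70],[[304,-280,0],-80]]' --gripper 0

```text
clock: 2.1
tcp_pos: [0.4107, -0.161, 0.2229]
ee_rot: [180.0, 0.0, 105.2]
wrist_force: [0.4, 0.3, -0.2]
width: 0.131
grasp_force: 0.0
```

```bash
cat >> h.py <<'E'
def rel(target,yaw=None):
    s=robot.state();a=np.radians(s["ee_rot"][2]);d=(np.array(target)-s["tcp_pos"])*1000
    print("tcp",s["tcp_pos"].round(4),"rot",s["ee_rot"].round(2),"F",s["wrist_force"].round(1),"t",s["clock"],"w",round(float(s["width"]),3),"gf",s["grasp_force"])
    print("move",np.round([d[0]*np.cos(a)+d[1]*np.sin(a),d[0]*np.sin(a)-d[1]*np.cos(a),-d[2]],1),"turn",None if yaw is None else round(float((s["ee_rot"][2]-yaw+180)%360-180),1))
E
python3 -c "
from h import *
rel([.5417,.1596,.18],165.5)"
```

```text
tcp [ 0.4107 -0.161   0.2229] rot [1.7996e+02 3.0000e-02 1.0517e+02] F [ 0.4  0.3 -0.2] t 2.1 w 0.131 gf 0.0
move [275.2 210.3  42.9] turn -60.3
```

>>> move_arm --rows '[[[37,30,0],-9],[[74,58,0],-18],[[111,86,5],-27],[[148,114,10],-36],[[185,142,18],-45],[[222,170,26],-54],[[255,195,34],-60.3],[[275,210,43],-60.3]]' --gripper 0

```text
clock: 3.1
tcp_pos: [0.5431, 0.159, 0.1792]
ee_rot: [180.0, -0.0, 165.3]
wrist_force: [0.1, -1.0, -0.4]
width: 0.004
grasp_force: 0.0
```

>>> move_arm --rows '[[[0,0,0],0],[[0,0,0],0]]'

```text
clock: 3.35
tcp_pos: [0.5427, 0.1565, 0.18]
ee_rot: [-180.0, 0.0, 165.1]
wrist_force: [0.0, 0.4, 0.4]
width: 0.004
grasp_force: 0.0
```

```bash
python3 - <<'E'
from h import *
rel([.5417,.1596,.156],165.5); rel([.5530,.2031,.102],165.5)
a,_=camera("top");b,_=camera("side")
r=lambda a:cv2.resize(a,(400,300),interpolation=cv2.INTER_CUBIC)
cv2.imwrite("pics/m1.png",np.hstack([r(a[178:268,180:300]),r(b[198:303,240:380])])[...,::-1])
E
```

```text
tcp [0.5427 0.1565 0.18  ] rot [-1.7998e+02  1.0000e-02  1.6514e+02] F [0.  0.4 0.4] t 3.35 w 0.004 gf 0.0
move [ 1.8  2.8 24. ] turn -0.4
tcp [0.5427 0.1565 0.18  ] rot [-1.7998e+02  1.0000e-02  1.6514e+02] F [0.  0.4 0.4] t 3.35 w 0.004 gf 0.0
move [ 2.  47.7 78. ] turn -0.4
```

View pics/m1.png

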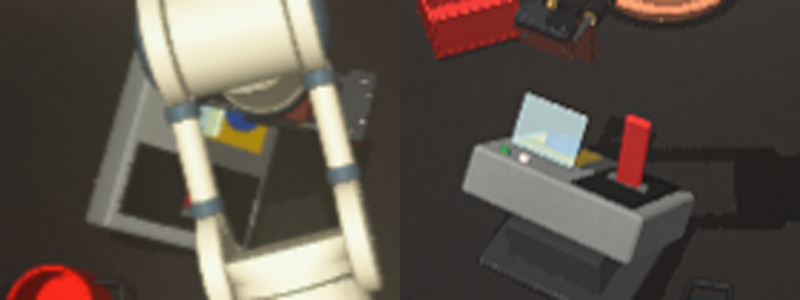

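>>> move_arm --rows '[[[2,3,24],-0.4],[[2,14,37],-0.4],[[2,26,52],-0.4],[[2,36,64],-0.4],[[2,44,74],-0.4],[[2,44,74],-0.4]]'

```text
clock: 4.2
tcp_pos: [0.5517, 0.2006, 0.1044]
ee_rot: [-179.9, -0.1, 165.6]
wrist_force: [-0.0, -0.4, 0.6]
width: 0.003
grasp_force: 0.0
```

>>> move_arm --rows '[[[0,2,2.5],0],[[0,3,4],0],[[0,4,5],0],[[0,4,5],0]]'

```text
clock: 4.7
tcp_pos: [0.5532, 0.2039, 0.1007]
ee_rot: [180.0, 0.0, 165.6]
wrist_force: [0.5, 0.8, 0.0]
width: 0.005
grasp_force: 0.0
```

```bash
python3 - <<'E'
from h import *
rel([.5530,.2031,.102],165.5)
E
```

```text
tcp [0.5532 0.2039 0.1007] rot [1.8000e+02 1.0000e-02 1.6555e+02] F [0.5 0.8 0. ] t 4.7 w 0.005 gf 0.0
move [-0.  -0.8 -1.3] turn 0.1
```

>>> move_arm --rows '[[[0,1.3,1.5],0],[[0,2.5,3],0],[[0,2.5,3],0]]'

```text
clock: 5.08
tcp_pos: [0.554, 0.206, 0.0984]
ee_rot: [-180.0, 0.0, 165.5]
wrist_force: [-1.3, -3.1, 4.5]
width: 0.006
grasp_force: 2.6
```

>>> move_arm --rows '[[[0,1,1.5],0],[[0,1.5,3],0],[[0,1.5,3],0]]'

```text
clock: 5.45
tcp_pos: [0.5545, 0.208, 0.0953]
ee_rot: [180.0, 0.1, 165.6]
wrist_force: [-0.3, -0.8, 4.0]
width: 0.006
grasp_force: 2.5
```

```bash
python3 - <<'E'
from h import *
rel([.5530,.2031,.102],165.5)
a,_=camera("side")
cv2.imwrite("pics/m2.png",cv2.resize(a[198:303,240:380],(560,420),interpolation=cv2.INTER_CUBIC)[...,::-1])
E
```

```text
tcp [0.5545 0.208  0.0953] rot [1.7995e+02 6.0000e-02 1.6556e+02] F [-0.3 -0.8  4. ] t 5.45 w 0.006 gf 2.492115651257336
move [ 0.2 -5.2 -6.7] turn 0.1
```

View pics/m2.png

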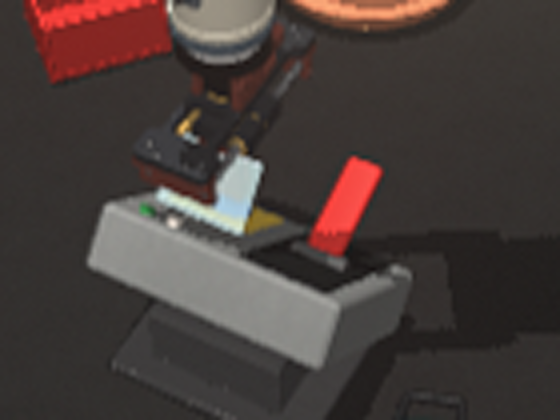

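>>> move_arm --rows '[[[0,0,0],0],[[0,0,0],0],[[0,0,0],0],[[0,0,0],0]]'

```text
clock: 6.0
tcp_pos: [0.5545, 0.208, 0.0953]
ee_rot: [180.0, 0.1, 165.6]
wrist_force: [0.1, -1.3, 4.9]
width: 0.007
grasp_force: 2.5
```

```bash
cat >> h.py <<'E'
def lever():
    im,d=camera("side");P=cloud("side",d);im=im.astype(int)
    r,g,b=im[...,0],im[...,1],im[...,2]
    c=np.array([.5163,.261,.1097]);a=np.radians(75.5)
    q=P-c
    u=q@[np.cos(a),np.sin(a),0];y=q@[-np.sin(a),np.cos(a),0]
    m=(r>g+60)&(r>b+60)&(abs(y-.049)<.035)&(abs(u)<.16)&(P[...,2]>.07)
    L=np.stack([u,y,P[...,2]],-1)[m]
    print("lever n",len(L),"u,y,z lo",np.percentile(L,3,0).round(3),"hi",np.percentile(L,97,0).round(3))
    return im.astype(np.uint8),L
E
python3 -c "
from h import *
im,L=lever()
rel([.5417,.1596,.156])
cv2.imwrite('pics/m3.png',cv2.resize(im[198:303,240:380],(560,420),interpolation=cv2.INTER_CUBIC)[...,::-1])"
```

```text
lever n 187 u,y,z lo [-0.085  0.039  0.113] hi [-0.013  0.068  0.127]
tcp [0.5545 0.208  0.0952] rot [1.7995e+02 6.0000e-02 1.6556e+02] F [-1.3 -0.8  5.2] t 6.05 w 0.002 gf 2.4978798581287265
move [  0.3 -50.1 -60.8] turn None
```

View pics/m3.png

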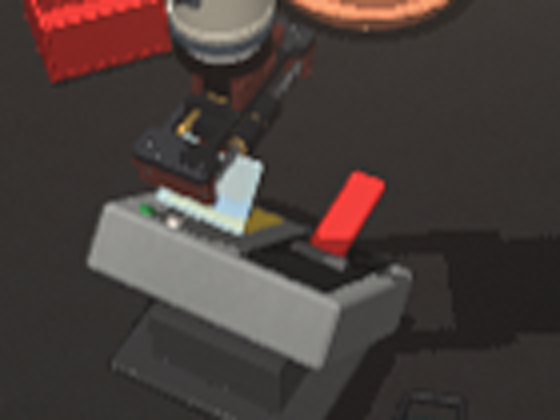

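>>> move_arm --rows '[[[0,-12,-15],0],[[0,-30,-37],0],[[0,-50,-61],0],[[0,-70,-100],5]]'

```text
clock: 6.55
tcp_pos: [0.5355, 0.139, 0.1942]
ee_rot: [-179.9, -0.2, 160.4]
wrist_force: [0.5, 0.6, -0.5]
width: 0.005
grasp_force: 0.0
```

```bash
python3 -c "
from h import *
rel([.5295,-.198,.18],75.9)
im,L=lever()
im,d=camera('top');P=cloud('top',d)[178:268,180:300];i=im[178:268,180:300].astype(int)
q=P[(i[...,2]>i[...,0]+60)&(i[...,2]>i[...,1]+50)];print(len(q),q.mean(0))"
```

```text
tcp [0.5355 0.139  0.1942] rot [-179.91   -0.18  160.45] F [ 0.5  0.6 -0.5] t 6.55 w 0.005 gf 0.0
move [-107.1 -319.5   14.2] turn 84.5
lever n 192 u,y,z lo [-0.084  0.04   0.111] hi [-0.013  0.068  0.124]
38 [0.55046943 0.21919479 0.10207307]
```

>>> move_arm --rows '[[[-13,-42,0],10.6],[[-27,-85,0],21],[[-40,-127,0],32],[[-54,-170,5],42],[[-67,-212,5],53],[[-80,-255,5],63],[[-94,-290,5],74],[[-107,-320,14],84.5]]' --gripper 0.6

```text
clock: 7.65
tcp_pos: [0.5309, -0.1988, 0.1805]
ee_rot: [180.0, -0.0, 75.7]
wrist_force: [0.5, 0.3, 0.2]
width: 0.603
grasp_force: 0.0
```

>>> move_arm --rows '[[[0,0,0],0],[[0,0,0],0]]'

```text
clock: 7.9
tcp_pos: [0.5309, -0.1965, 0.1803]
ee_rot: [-179.9, -0.1, 76.2]
wrist_force: [0.0, 0.4, -0.1]
width: 0.596
grasp_force: 0.0
```

```bash
python3 -c "
from h import *
rel([.5295,-.198,.083],75.9)"
```

```text
tcp [ 0.5309 -0.1965  0.1803] rot [-1.7995e+02 -5.0000e-02  7.6240e+01] F [ 0.   0.4 -0.1] t 7.9 w 0.596 gf 0.0
move [-1.7 -1.  97.3] turn 0.3
```

>>> move_arm --rows '[[[-1.5,-1,45],0.3],[[-1.5,-1,80],0.3],[[-1.5,-1,97],0.3],[[-1.5,-1,97],0.3]]'

```text
clock: 8.4
tcp_pos: [0.5294, -0.1975, 0.083]
ee_rot: [-179.9, -0.0, 75.9]
wrist_force: [-0.2, 0.1, 0.0]
width: 0.597
grasp_force: 0.0
```

>>> move_arm --rows '[[[0,0,0],0],[[0,0,0],0],[[0,0,0],0],[[0,0,0],0]]' --gripper 0.28 --grip_force 10

```text
clock: 8.9
tcp_pos: [0.5297, -0.1986, 0.0842]
ee_rot: [180.0, 0.0, 75.8]
wrist_force: [-1.8, -0.8, 1.1]
width: 0.283
grasp_force: 0.6
```

>>> move_arm --rows '[[[0,0,0],2.5],[[0,0,0],5],[[0,0,0],7.5],[[0,0,0],10],[[0,0,0],12.5],[[0,0,0],15],[[0,0,0],17.5],[[0,0,0],20]]'

```text
clock: 9.9
tcp_pos: [0.5298, -0.1986, 0.0839]
ee_rot: [180.0, -0.0, 55.7]
wrist_force: [0.1, -0.5, 0.3]
width: 0.279
grasp_force: 6.5
```

```bash
cat >> h.py <<'E'
def plate():
    for n in("side","top"):
        im,d=camera(n);P=cloud(n,d);im=im.astype(int)
        R=np.hypot(P[...,0]-.53,P[...,1]+.198)
        w=(im.min(-1)>130)&(R>.03)&(R<.072)&(P[...,2]>.03)&(P[...,2]<.075)
        q=P[w];print(n,"disc",len(q),"z",np.median(q[:,2]).round(4) if len(q) else None)
        w=(R<.045)&(P[...,2]>.085)&(P[...,2]<.12)&(im[...,0]>im[...,2]+30);q=P[w]
        if len(q)>5:
            print(" handle",len(q),"ztop",np.percentile(q[:,2],90).round(4), cv2.minAreaRect(q[:,:2].astype(np.float32)))
E
python3 -c "
from h import *
rel([.5295,-.198,.083]);plate()"
```

```text
tcp [ 0.5298 -0.1986  0.0839] rot [179.98  -0.    55.71] F [ 0.1 -0.5  0.3] t 9.9 w 0.279 gf 6.5302479662932456
move [ 0.3 -0.6  0.9] turn None
side disc 459 z 0.0638
 handle 121 ztop 0.1145 ((0.5268926024436951, -0.19286596775054932), (0.06447422504425049, 0.04588405415415764), 89.24039459228516)
top disc 324 z 0.0628
```

>>> move_arm --rows '[[[0,0,0],2.5],[[0,0,0],5],[[0,0,0],7.5],[[0,0,0],10],[[0,0,0],12.5],[[0,0,0],15]]'

```text
clock: 10.75
tcp_pos: [0.5298, -0.1988, 0.0839]
ee_rot: [180.0, 0.0, 40.8]
wrist_force: [-1.3, -1.2, 1.5]
width: 0.283
grasp_force: 7.2
```

```bash
python3 -c "
from h import *
rel([.5295,-.198,.083]);print(robot.state()['moment']);plate()"
```

```text
tcp [ 0.5298 -0.1988  0.0839] rot [1.7997e+02 1.0000e-02 4.0760e+01] F [-1.3 -1.2  1.5] t 10.75 w 0.283 gf 7.157953551504761
move [ 0.3 -0.8  0.9] turn None
[-0.03389463  0.10947492  0.25332279]
side disc 452 z 0.0639
 handle 104 ztop 0.1135 ((0.5292949676513672, -0.1862262636423111), (0.049699947237968445, 0.053398702293634415), 89.13658142089844)
top disc 366 z 0.0626
```

>>> move_arm --rows '[[[0,0,0],2.5],[[0,0,0],5],[[0,0,0],7.5],[[0,0,0],10],[[0,0,0],12.5],[[0,0,0],15]]'

```text
clock: 11.6
tcp_pos: [0.5297, -0.1987, 0.0839]
ee_rot: [180.0, 0.0, 25.8]
wrist_force: [-1.9, 0.1, 1.8]
width: 0.281
grasp_force: 7.3
```

```bash
python3 -c "
from h import *
rel([.5295,-.198,.083]);print(robot.state()['moment']);plate()"
```

```text
tcp [ 0.5297 -0.1987  0.0839] rot [1.7998e+02 1.0000e-02 2.5790e+01] F [-1.9  0.1  1.8] t 11.6 w 0.281 gf 7.330328514799476
move [ 0.1 -0.7  0.9] turn None
[-0.06464285  0.18895111  0.28207441]
side disc 432 z 0.064
 handle 100 ztop 0.1129 ((0.5294434428215027, -0.1882704496383667), (0.04399191960692406, 0.06355367600917816), 82.33212280273438)
top disc 386 z 0.0629
 handle 13 ztop 0.113 ((0.5061065554618835, -0.21508072316646576), (0.0069192578084766865, 0.019627748057246208), 34.17748260498047)
```

>>> move_arm --rows '[[[0,0,0],2.5],[[0,0,0],5],[[0,0,0],7.5],[[0,0,0],10],[[0,0,0],12.5],[[0,0,0],15]]'

```text
clock: 12.45
tcp_pos: [0.5298, -0.1988, 0.0838]
ee_rot: [180.0, -0.0, 10.8]
wrist_force: [-1.0, -1.0, 0.9]
width: 0.282
grasp_force: 6.8
```

```bash
python3 -c "
from h import *
rel([.5295,-.198,.083]);print(robot.state()['moment']);plate()"
```

```text
tcp [ 0.5298 -0.1988  0.0838] rot [179.96  -0.    10.81] F [-1.  -1.   0.9] t 12.45 w 0.282 gf 6.777232673484832
move [-0.1 -0.9  0.8] turn None
[-0.21628508  0.13974175  0.23073255]
side disc 428 z 0.0638
 handle 76 ztop 0.1072 ((0.528125524520874, -0.18420016765594482), (0.06785254180431366, 0.024749815464019775), 4.911404132843018)
top disc 356 z 0.0627
 handle 23 ztop 0.1122 ((0.5043649673461914, -0.2086714506149292), (0.011036010459065437, 0.022504612803459167), 33.40339279174805)
```

>>> move_arm --rows '[[[0,0,0],2.5],[[0,0,0],5],[[0,0,0],7.5],[[0,0,0],10],[[0,0,0],12.5],[[0,0,0],15]]'

```text
clock: 13.3
tcp_pos: [0.5296, -0.1982, 0.083]
ee_rot: [-180.0, 0.0, -4.2]
wrist_force: [0.6, -0.6, -1.0]
width: 0.285
grasp_force: 8.7
```

```bash
python3 -c "
from h import *
rel([.5295,-.198,.083]);print(robot.state()['moment']);plate()"
```

```text
tcp [ 0.5296 -0.1982  0.083 ] rot [-1.7996e+02  4.0000e-02 -4.1600e+00] F [ 0.6 -0.6 -1. ] t 13.3 w 0.285 gf 8.720193332992494
move [-0.1 -0.2  0. ] turn None
[-0.0928019  -0.00061308  0.25153844]
side disc 417 z 0.0519
 handle 97 ztop 0.1049 ((0.5233047604560852, -0.18988898396492004), (0.06710491329431534, 0.040076062083244324), 35.1599235534668)
top disc 343 z 0.0503
 handle 31 ztop 0.0996 ((0.5050033926963806, -0.19890660047531128), (0.01703830435872078, 0.021583151072263718), 19.83057403564453)
```

>>> move_arm --rows '[[[0,0,0],-3],[[0,0,0],-3],[[0,0,0],-3],[[0,0,-20],-3],[[0,0,-60],-3],[[0,0,-115],-3]]' --gripper 0.75

```text
clock: 14.15
tcp_pos: [0.5291, -0.1982, 0.1999]
ee_rot: [-180.0, 0.1, -1.2]
wrist_force: [0.6, 0.3, 0.9]
width: 0.751
grasp_force: 0.0
```

```bash
python3 -c "
from h import *
rel([.4491,.2051,.20],75.5);plate();lever()"
```

```text
tcp [ 0.5291 -0.1982  0.1999] rot [-1.7996e+02  9.0000e-02 -1.2300e+00] F [0.6 0.3 0.9] t 14.15 w 0.751 gf 0.0
move [-8.870e+01 -4.015e+02 -1.000e-01] turn -76.7
side disc 433 z 0.0518
 handle 103 ztop 0.1013 ((0.5286949276924133, -0.19511902332305908), (0.06739658862352371, 0.029375528916716576), 8.967517852783203)
top disc 450 z 0.0505
 handle 67 ztop 0.1012 ((0.5156034827232361, -0.19895704090595245), (0.039290010929107666, 0.022414706647396088), 5.79188346862793)
lever n 192 u,y,z lo [-0.086  0.04   0.112] hi [-0.012  0.068  0.124]
```

>>> move_arm --rows '[[[-11,-50,0],-9.6],[[-22,-100,0],-19.2],[[-33,-150,0],-28.8],[[-44,-200,0],-38.4],[[-55,-250,0],-48],[[-66,-300,0],-57.6],[[-77,-350,0],-67.2],[[-89,-402,0],-76.7]]'

```text
clock: 15.3
tcp_pos: [0.4485, 0.2067, 0.1982]
ee_rot: [-180.0, 0.0, 75.8]
wrist_force: [0.0, 0.3, 0.0]
width: 0.75
grasp_force: 0.0
```

>>> move_arm --rows '[[[0,0,0],0],[[0,0,0],0]]'

```text
clock: 15.55
tcp_pos: [0.4493, 0.2049, 0.1982]
ee_rot: [-180.0, 0.1, 75.4]
wrist_force: [0.2, -0.9, 0.9]
width: 0.752
grasp_force: 0.0
```

```bash
python3 -c "
from h import *
rel([.4486,.2053,.094],75.5);im,L=lever()
cv2.imwrite('pics/m4.png',cv2.resize(im[198:303,240:380],(560,420),interpolation=cv2.INTER_CUBIC)[...,::-1])"
```

```text
tcp [0.4493 0.2049 0.1982] rot [-1.7998e+02  6.0000e-02  7.5420e+01] F [ 0.2 -0.9  0.9] t 15.55 w 0.752 gf 0.0
move [  0.3  -0.7 104.2] turn -0.1
lever n 191 u,y,z lo [-0.087  0.04   0.113] hi [-0.013  0.068  0.124]
```

View pics/m4.png

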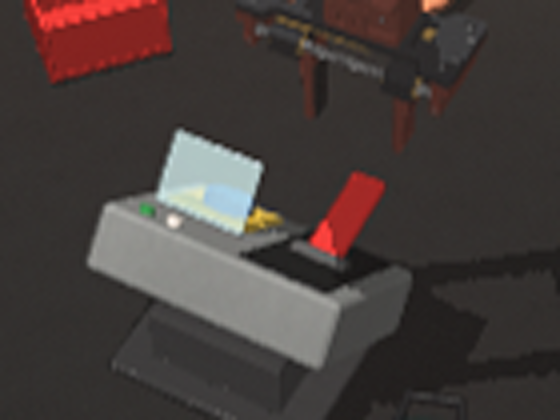

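>>> move_arm --rows '[[[0,-0.7,40],0],[[0,-0.7,80],0],[[0,-0.7,104],0],[[0,-0.7,104],0]]'

```text
clock: 16.1
tcp_pos: [0.4479, 0.2035, 0.0924]
ee_rot: [-179.8, 0.2, 75.3]
wrist_force: [-0.3, -0.2, 0.3]
width: 0.748
grasp_force: 0.0
```

>>> move_arm --rows '[[[0,0,0],0],[[0,0,0],0],[[0,0,0],0],[[0,0,0],0],[[0,0,0],0],[[0,0,0],0]]' --gripper 0.25 --grip_force 20

```text
clock: 16.85
tcp_pos: [0.4483, 0.2057, 0.0953]
ee_rot: [-180.0, -0.0, 75.5]
wrist_force: [-5.3, -0.2, 5.9]
width: 0.342
grasp_force: 20.0
```

```bash
python3 -c "
from h import *
rel([.4486,.2053,.094],75.5)
p0,R,th0=0,70,np.radians(5)
for th in range(5,82,5):
  t=np.radians(th);print(th,round(R*(np.cos(th0)-np.cos(t)),1),round(-R*(np.sin(t)-np.sin(th0)),1))"
```

```text
tcp [0.4483 0.2057 0.0953] rot [-1.7997e+02 -1.0000e-02  7.5480e+01] F [-5.3 -0.2  5.9] t 16.85 w 0.342 gf 20.011090636253357
move [-0.3  0.3  1.3] turn -0.0
5 0.0 -0.0
10 0.8 -6.1
15 2.1 -12.0
20 4.0 -17.8
25 6.3 -23.5
30 9.1 -28.9
35 12.4 -34.0
40 16.1 -38.9
45 20.2 -43.4
50 24.7 -47.5
55 29.6 -51.2
60 34.7 -54.5
65 40.2 -57.3
70 45.8 -59.7
75 51.6 -61.5
80 57.6 -62.8
```

>>> move_arm --rows '[[[0.8,0,-6],0],[[2,0,-12],0],[[4,0,-18],0],[[6.5,0,-23.5],0],[[9,0,-29],0],[[12.5,0,-34],0],[[16,0,-39],0],[[20,0,-43.5],0]]'

```text
clock: 17.85
tcp_pos: [0.4533, 0.2245, 0.1381]
ee_rot: [-179.9, 0.1, 75.5]
wrist_force: [-5.4, -3.0, -6.8]
width: 0.338
grasp_force: 20.0
```

```bash
python3 -c "
from h import *
rel([.4486,.2053,.094],75.5);im,L=lever()
m=np.abs(L[:,1]-.052)<.03;q=L[m][:,[0,2]];c=q.mean(0);print(np.degrees(np.arctan2(*np.linalg.svd(q-c)[2][0][::-1])))"
```

```text
tcp [0.4533 0.2245 0.1381] rot [-1.7994e+02  1.0000e-01  7.5460e+01] F [-5.4 -3.  -6.8] t 17.85 w 0.338 gf 20.000200867652893
move [-19.8   0.3  44.1] turn -0.0
lever n 205 u,y,z lo [-0.063  0.039  0.119] hi [-0.006  0.068  0.165]
-69.10159745608026
```

>>> move_arm --rows '[[[4.5,0,-4],0],[[9.5,0,-7.7],0],[[14.7,0,-11],0],[[20,0,-14],0],[[26,0,-16.2],0],[[31.5,0,-18],0],[[37.5,0,-19.3],0],[[37.5,0,-19.3],0]]'

```text
clock: 18.9
tcp_pos: [0.4629, 0.2605, 0.1595]
ee_rot: [180.0, 0.1, 75.4]
wrist_force: [-8.6, -6.9, 1.6]
width: 0.333
grasp_force: 20.0
```

```bash
cat >> h.py <<'E'
def ang():
    im,L=lever(); hi=L[L[:,2]>np.percentile(L[:,2],85)].mean(0)
    print("tip",hi.round(4),"angle from horiz",np.degrees(np.arctan2(hi[2]-.108,-(hi[0]+.001))).round(1)); return im
E
python3 -c "
from h import *
rel([.4486,.2053,.094],75.5);ang()"
```

```text
tcp [0.4629 0.2605 0.1595] rot [1.7998e+02 8.0000e-02 7.5450e+01] F [-8.6 -6.9  1.6] t 18.9 w 0.333 gf 19.994411766529083
move [-57.    0.1  65.5] turn -0.1
lever n 147 u,y,z lo [-0.029  0.04   0.121] hi [0.001 0.069 0.183]
tip [-0.0216  0.0499  0.184 ] angle from horiz 74.8
```

>>> move_arm --rows '[[[3,0,-0.3],0],[[5,0,-0.5],0],[[5,0,-0.5],0]]'

```text
clock: 19.32
tcp_pos: [0.4641, 0.2652, 0.1606]
ee_rot: [179.9, 0.1, 75.5]
wrist_force: [-9.3, -6.6, 5.5]
width: 0.33
grasp_force: 20.0
```

```bash
python3 -c "
from h import *
rel([.4486,.2053,.094],75.5);ang()"
```

```text
tcp [0.4641 0.2652 0.1606] rot [1.7994e+02 6.0000e-02 7.5460e+01] F [-9.3 -6.6  5.5] t 19.325 w 0.33 gf 19.97880846261978
move [-61.9   0.   66.6] turn -0.0
lever n 134 u,y,z lo [-0.023  0.04   0.12 ] hi [0.001 0.069 0.184]
tip [-0.0165  0.0499  0.1858] angle from horiz 78.8
```

>>> move_arm --rows '[[[2,0,0],0],[[3,0,0],0],[[3,0,0],0]]'

```text
clock: 19.75
tcp_pos: [0.465, 0.2686, 0.1612]
ee_rot: [179.9, -0.0, 75.5]
wrist_force: [-8.8, -5.0, 5.8]
width: 0.329
grasp_force: 20.0
```

>>> move_arm --rows '[[[-2,0,0],0],[[-4,0,0],0],[[-6,0,0.3],0],[[-6,0,0.3],0]]'

```text
clock: 20.25
tcp_pos: [0.4635, 0.263, 0.1597]
ee_rot: [180.0, -0.0, 75.5]
wrist_force: [-6.5, -3.6, 0.6]
width: 0.32
grasp_force: 20.0
```

```bash
python3 -c "
from h import *
rel([.4486,.2053,.094],75.5);ang()"
```

```text
tcp [0.4635 0.263  0.1597] rot [ 1.7995e+02 -3.0000e-02  7.5480e+01] F [-6.5 -3.6  0.6] t 20.25 w 0.32 gf 19.98662531375885
move [-59.6   0.1  65.7] turn -0.0
lever n 143 u,y,z lo [-0.026  0.04   0.119] hi [0.001 0.067 0.179]
tip [-0.0201  0.0505  0.1819] angle from horiz 75.5
```

```bash
python3 -c "
import h
from h import *
im0=cv2.imread('pics/side0.png')[...,::-1];p=camera_params('side')
P=np.load('side.npy').reshape(-1,3);w=np.c_[P,np.ones(len(P))]@p['world_to_cam'].T
h.camera=lambda n:(im0,-w[:,2].reshape(400,640))
h.ang()"
```

```text
lever n 210 u,y,z lo [-0.029  0.041  0.121] hi [0.001 0.068 0.194]
tip [-0.0255  0.0553  0.192 ] angle from horiz 73.7
```

>>> move_arm --rows '[[[-2,0,0.3],0],[[-4,0,0.7],0],[[-6,0,1],0],[[-6,0,1],0]]'

```text
clock: 20.8
tcp_pos: [0.462, 0.2574, 0.1576]
ee_rot: [180.0, -0.0, 75.5]
wrist_force: [-5.5, -2.4, -3.9]
width: 0.327
grasp_force: 20.0
```

```bash
python3 -c "
from h import *
rel([.4486,.2053,.094],75.5);ang()"
```

```text
tcp [0.462  0.2574 0.1576] rot [ 1.7999e+02 -3.0000e-02  7.5490e+01] F [-5.5 -2.4 -3.9] t 20.8 w 0.327 gf 19.98643308877945
move [-53.8   0.1  63.6] turn -0.0
lever n 152 u,y,z lo [-0.033  0.04   0.121] hi [-0.001  0.068  0.177]
tip [-0.0239  0.052   0.1824] angle from horiz 72.9
```

>>> move_arm --rows '[[[-1.5,0,0.4],0],[[-3,0,0.8],0],[[-3,0,0.8],0]]'

```text
clock: 21.22
tcp_pos: [0.4611, 0.2543, 0.156]
ee_rot: [-180.0, 0.0, 75.5]
wrist_force: [-5.0, -1.2, -5.2]
width: 0.325
grasp_force: 20.0
```

```bash
python3 -c "
from h import *
rel([.4486,.2053,.094],75.5);ang()"
```

```text
tcp [0.4611 0.2543 0.156 ] rot [-1.7997e+02  1.0000e-02  7.5480e+01] F [-5.  -1.2 -5.2] t 21.225 w 0.325 gf 19.98628556728363
move [-50.6   0.1  62. ] turn -0.0
lever n 147 u,y,z lo [-0.037  0.039  0.121] hi [-0.001  0.068  0.175]
tip [-0.0294  0.0499  0.1766] angle from horiz 67.5
```

>>> move_arm --rows '[[[4,0,-1.5],0],[[8,0,-3],0],[[11,0,-4],0],[[14,0,-4.8],0],[[17,0,-5],0],[[19,0,-5],0],[[19,0,-5],0]]'

```text
clock: 22.15
tcp_pos: [0.466, 0.2723, 0.162]
ee_rot: [180.0, 0.1, 75.5]
wrist_force: [-7.4, -4.3, -0.0]
width: 0.324
grasp_force: 20.0
```

```bash
python3 -c "
from h import *
rel([.4486,.2053,.094],75.5);ang()"
```

```text
tcp [0.466  0.2723 0.162 ] rot [1.7999e+02 5.0000e-02 7.5460e+01] F [-7.4 -4.3 -0. ] t 22.15 w 0.324 gf 19.982083439826965
move [-69.2   0.   68. ] turn -0.0
lever n 125 u,y,z lo [-0.016  0.04   0.118] hi [0.007 0.069 0.193]
tip [-0.0068  0.0514  0.1922] angle from horiz 86.0
```

>>> move_arm --rows '[[[-4,0,0],0],[[-8,0,0.5],0],[[-12,0,1.5],0],[[-15,0,2.5],0],[[-18,0,3.8],0],[[-18,0,3.8],0]]'

```text
clock: 22.95
tcp_pos: [0.4625, 0.2593, 0.1585]
ee_rot: [179.9, -0.6, 75.6]
wrist_force: [-1.0, 13.9, -4.3]
width: 0.322
grasp_force: 20.0
```

```bash
python3 -c "
from h import *
rel([.4486,.2053,.094],75.5);ang()"
```

```text
tcp [0.4625 0.2593 0.1585] rot [179.9   -0.56  75.63] F [-1.  13.9 -4.3] t 22.95 w 0.322 gf 20.02779722213745
move [-55.7  -0.1  64.5] turn 0.1
lever n 142 u,y,z lo [-0.031  0.04   0.12 ] hi [-0.     0.068  0.18 ]
tip [-0.0231  0.0501  0.1822] angle from horiz 73.4
```

>>> move_arm --rows '[[[3,0,-0.5],0],[[4,0,-0.5],0]]'

```text
clock: 23.25
tcp_pos: [0.4632, 0.2619, 0.1594]
ee_rot: [179.9, -0.4, 75.6]
wrist_force: [-3.9, 5.7, -0.3]
width: 0.324
grasp_force: 20.0
```

>>> move_arm --rows '[[[0,0,0],0],[[0,0,0],0],[[0,0,0],0],[[0,0,-30],0],[[0,0,-70],0],[[0,0,-90],0],[[0,-30,-90],0],[[-30,-60,-90],0]]' --gripper 0.75

```text
clock: 24.25
tcp_pos: [0.3968, 0.2456, 0.2475]
ee_rot: [180.0, -0.0, 75.5]
wrist_force: [0.1, -1.0, -1.0]
width: 0.748
grasp_force: 0.0
```

>>> move_arm --rows '[[[-60,0,0],0],[[-100,0,0],0],[[-100,0,0],0],[[-100,0,0],0]]'

```text
clock: 24.75
tcp_pos: [0.3723, 0.1486, 0.2478]
ee_rot: [180.0, -0.0, 75.4]
wrist_force: [-0.3, -0.6, -0.1]
width: 0.751
grasp_force: 0.0
```

```bash
python3 -c "
from h import *
rel([.4486,.2053,.094],75.5);im=ang();plate()
t,_=camera('top')
r=lambda a:cv2.resize(a,(400,300),interpolation=cv2.INTER_CUBIC)
cv2.imwrite('pics/m5.png',np.hstack([r(im[198:303,240:380]),r(t[130:270,180:400])])[...,::-1])"
```

```text
tcp [0.3723 0.1486 0.2478] rot [ 1.7995e+02 -5.0000e-02  7.5430e+01] F [-0.3 -0.6 -0.1] t 24.75 w 0.751 gf 0.0
move [ 74.1  59.6 153.8] turn -0.1
lever n 215 u,y,z lo [-0.03   0.041  0.121] hi [0.001 0.068 0.196]
tip [-0.0401  0.0574  0.2047] angle from horiz 68.0
side disc 231 z 0.0522
 handle 59 ztop 0.1018 ((0.5419402718544006, -0.19435502588748932), (0.04045803099870682, 0.030180109664797783), 0.9257297515869141)
top disc 934 z 0.0508
 handle 124 ztop 0.1009 ((0.5307691693305969, -0.19766069948673248), (0.06905150413513184, 0.022158214822411537), 4.41770601272583)
```

View pics/m5.png

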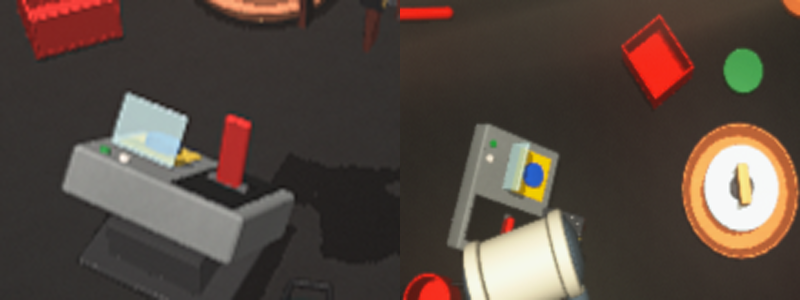

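The picture shows the lever up (side view, around pixel 235,150), matching its starting position. The plate is home, the button is out, and the bin, pot and blank have not moved.

```bash
python3 -c "
from h import *
print(robot.close_job())"
```

```text
the job is handed in; nothing more can be done
None
```

The job is handed in: I tripped the lever with the test button and let the button out, turned the plate until it dropped home on its studs, then lifted the lever until it latched. No verdict came back, but my last check showed the lever up on its own, the plate 12 mm lower, and the bin, pot and blank in place. The bowl was outside that last picture, and the arm never worked near it.

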